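# Screw the tie rod into a two-tier serving stand

### The job

Put the buffet's two-tier serving stand together: take its tie rod by the handle out of the cutlery basket, lower it upright down through the upper board and the hollow column, start its thread in the foot by feel, and screw it in clockwise until its shoulder is home on the board and snug, so that the board is clamped, then let go. Do not drop it, lean on it or over-tighten it, for the thread strips at about 30 N, and leave the board in place and the candle, mill and ramekin alone.

Things in the scene. Friction and masses are not known exactly. Their poses are not given: they have to be found in the camera images.
- handle (a point): Centre of the tie rod's flat brass loop handle: 38 mm wide (its x), 12 thick (its y: grip across this), 36 high (z up). It lies 28 above the underside of the shoulder, a disc 40 dia and 5 thick; the handle's foot is 10 above that underside. At the start it stands upright above the basket's rim, at any yaw.
- rod: The steel tie rod, about 0.22 kg, z up along it. Origin: centre of the shoulder's underside. Below it a tapered boss 24 dia, 10 long, that centres the board, then a 14 dia rod to the round tip at 126.5; its end carries a right-hand two-start quick thread, 22 over the crests, 12 lead a turn. It starts hanging in the basket by its shoulder. Turned loosely in the thread it sinks by its own weight.
- stand: The serving stand, fixed; origin on the table under its middle, z up. Dark round foot 170 mm dia, lower wood board 190 square, brass column 95 high, bore 30, top at 127. In the foot, out of sight, a steel insert: funnel mouth at 31, 24 bore, two-start thread with its start at an unknown angle. Rod home: shoulder's underside at 137. The thread strips at about 30 N of push, pull or side load.
- board: The loose upper wood board of the stand, 150 square, 10 thick, 0.28 kg, with a 27 mm hole in its middle. Origin: centre of its underside, resting on the column's 56 dia top flange at 127 high.
- well (a point): Centre of the well's mouth on the stand's axis, level with the upper board's top, 137 above the table; the well drops 106 to the funnel. Thread meets thread with the shoulder some 6 to 12 mm above this point; from there 4 to 7 rad clockwise seen from above. The last 0.6 or so after the shoulder touches only take up play. Then the moment rises fast: 0.1 N m is snug, 0.15 is too much.
- basket: Blue plastic cutlery basket, fixed, 69 square, 140 high, four cells 30 square, the others empty. Origin: centre of its underside. The rod hangs in one cell, its shoulder on the rim.
- candle: Low black candle holder, 80 dia, with a yellow candle, 104 high in all. Origin: centre of its underside. To be left alone.
- mill: Dark wood pepper mill, 48 dia, 110 high. Origin: centre of its underside. To be left alone.
- ramekin: White china ramekin, 72 dia, 45 high. Origin: centre of its underside. To be left alone.
Not all that is in view belongs to the job. Of the things that look like the board, the smallest one is meant.

How it is judged:
By the outcome, as a careful person would: the job done as asked, in the order asked, and still so for the second after the job is handed in, with the robot touching nothing.
It also fails if it takes over 72 s, if anything falls off the work surface, if the arm or the gripper's body presses on something with over 40 N, if the wrist force passes 120 N, or if a joint passes its speed limit or range.

### The arm

A 6-joint arm with a two-finger parallel gripper is mounted at the origin on the work surface. World frame = base frame: x ahead of the robot, y to its left, z up, the work surface at z = 0. Lengths are in m, angles in rad, forces in N, time in s.
With the tool pointing down it reaches from about 0.3 to 0.775 m from the base axis. Payload 14.6 kg.
Tool frame: the origin (TCP) lies on the centre line of the jaws, within the pads' length; the fingertips stand 14 mm ahead of it and the grasp point (between the pads) lies 5 mm behind it; x points along the fingers, y is the direction in which the jaws open and shut, and the axes are right-handed (so a half turn about x gives the same grasp; the last joint's range is limited). The gripper opens to 94 mm and grips with 3 to 60 N. Pads are 16 mm wide; open, the fingers measure 119 mm over their backs; the gripper's body (75 mm by 177 mm) begins 78 mm behind the grasp point.
Start: joints at [1.076, 0.3, 1.521, -0, 1.321, -0.067], TCP at [0.228, 0.5, 0.219] pointing down, gripper open.
Joint ranges: [-3.03, 3.03], [-0.79, 2.21], [0.23, 2.52], [-1.04, 4.18], [0, 3.07], [-2.55, 2.55]. Speed limits (rad/s): [2.22, 2.22, 2.57, 3.14, 3.14, 3.14].

### API

Orientations are given as [roll, pitch, yaw] about the fixed x, y, z axes, in that order (R = Rz(yaw) Ry(pitch) Rx(roll)).
In Python, from station import * gives the robot as it stands. The module is installed in compiled form; this text tells all that it offers.
- The arm moves only by the shell command python3 -m handwheel 'ROWS' [FORCE]. ROWS is JSON, a list of rows, each a list of 3 entries, a list of its own where there are three numbers: the shift along the tool's x, y, z in mm, then the turn about the tool's x in rad, then the gripper command: -1 is fully open, 1 is shut, values between are in proportion. In form: [[[dx, dy, dz], spin, gripper], ...]. A call has exactly 5 rows; each row is the pose to reach, as a shift and turn from the pose measured when the call began, along the tool's axes at that moment; what a row does not reach only later rows make up. A row lasts 1/10 s, in which the tool goes at most 50 mm and 8.59 degrees, less where a joint would pass 70% of its speed; a pose out of reach is approached as far as the arm can. A call with a gripper value outside its range is refused whole. The fingers move at their own pace and stop on an object; FORCE is the grip in N (left out, the last holds). Time passes only in rows, so rows that repeat a pose let the fingers close, or fill a call up. It gives the time, the measured TCP pose, the force and the opening at its end, in the units of the state.
- get_obs(): the state, without advancing time (a new reading comes with each control period).
- camera(name): name is "side" or "top"; returns (picture, depth): 480x640x3 uint8, blue, green, red; 480x640 float32, m along the optical axis (not along the pixel's ray), 0 where there is no reading.
- camera_info(name): a dict with "fx", "fy", "cx", "cy" (pixels), "extrinsics" (4x4, takes a point from camera to world coordinates). Camera axes: x right, y down, z forward; pixel columns grow to the right and rows downward; lengths in m; the calibration is good to about 2 mm. A picture is of the moment at which its call begins. camera_info takes no time and is no camera call.
- hand_in(): hands the job in, once; it reports no verdict.
The state is a dict: "time_s": time; "qpos": joint angles; "joint_vel": joint speeds; "tau": joint torques, N m; "ee_pos": TCP position; "eef_rot": TCP orientation; "force": force on the tool from outside, world axes, zero at the start; "moment": the same for the moment, N m; "grip_width": finger opening in m.
Only numpy, scipy, OpenCV 4.12 (cv2) and the standard library are available. Lean on these libraries where they do the work, as an engineer would, in place of code of your own. Each camera call takes 0.05 s, during which the arm holds its last target. There are 200 camera calls.

## Working session

There is one attempt and no reset: what is moved stays moved. The work goes in short steps, Python scripts to look and compute and a shell command to move; the robot and the scene stay as the last step left them, time stands still between calls to the robot, and variables do not carry over. Pictures are saved under pics/ and viewed, about 8 in all and at most 12, crops included, and the job is handed in when it is done.

```bash
mkdir -p pics; python3 - <<'E'
from station import *
import cv2,numpy as np
for n in("top","side"):
    p,d=camera(n); cv2.imwrite(f"pics/{n}0.png",p); np.save(f"{n}0.npy",d)
    i=camera_info(n); print(n,i)
o=get_obs(); print(o)
E
```

```text
top {'fx': 519.9452981668964, 'fy': 519.9452981668964, 'cx': 316.2668064563865, 'cy': 234.3331785087099, 'extrinsics': array([[-0.01920402, -0.99458754,  0.10211186,  0.29012466],
       [-0.99962623,  0.01711237, -0.0213206 ,  0.14474253],
       [ 0.01945783, -0.10248313, -0.99454442,  1.37648361],
       [ 0.        ,  0.        ,  0.        ,  1.        ]])}
side {'fx': 435.00560993996896, 'fy': 435.00560993996896, 'cx': 317.53091559213186, 'cy': 239.13677797037252, 'extrinsics': array([[ 0.98104189, -0.13725444,  0.13681386,  0.29393594],
       [-0.19375808, -0.70860909,  0.67847695, -0.54249132],
       [ 0.00382358, -0.6921231 , -0.72176935,  0.82889723],
       [ 0.        ,  0.        ,  0.        ,  1.        ]])}
{'time_s': 0.1, 'qpos': array([ 1.07638287e+00,  3.00385757e-01,  1.52150589e+00,  7.46419064e-06,
        1.32067763e+00, -6.65919615e-02]), 'joint_vel': array([-3.78445339e-05, -2.45011339e-03, -1.91993750e-03, -9.45563752e-04,
        3.94565868e-03, -2.02301395e-03]), 'tau': array([ 1.40149579e-03, -5.32639825e+01, -3.53287625e+01,  7.09608220e-02,
        2.34620314e-02, -2.35176043e-05]), 'ee_pos': array([0.22808621, 0.50024527, 0.21896494]), 'eef_rot': array([-1.64479136,  1.56981968, -2.0726147 ]), 'force': array([-0.58061692, -0.77524887, -0.72351462]), 'moment': array([ 0.01741076, -0.06701658, -0.00040437]), 'grip_width': 0.09406735133729863}
```

View pics/top0.png

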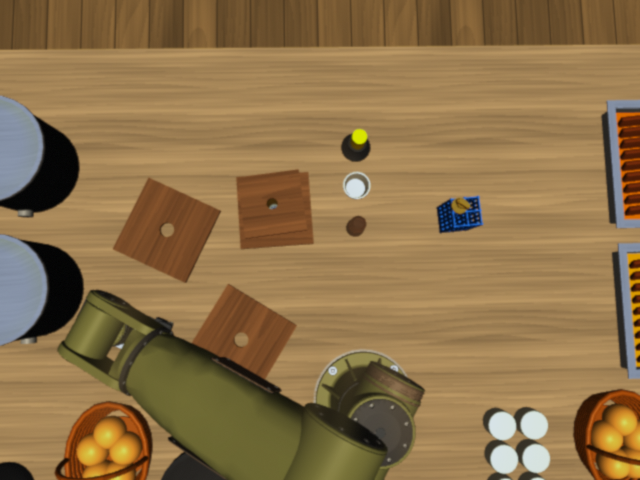

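View pics/side0.png

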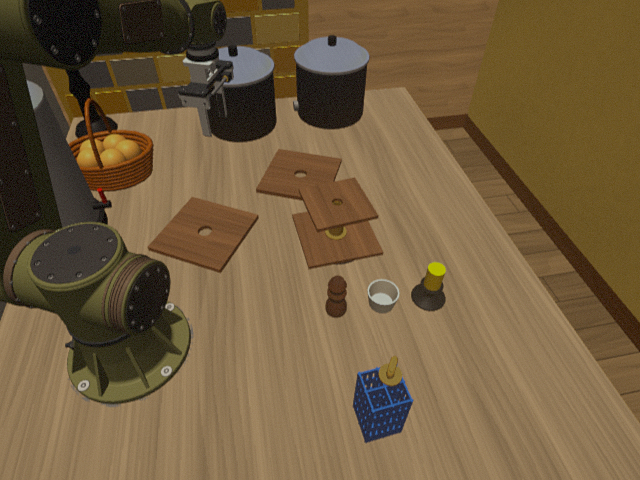

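Top view: boards with holes at (274,203) (the raised one, on the column), (167,230) and (242,340) (both flat on the table and larger). The only handle is at (460,205), in the blue basket. I'll take the smallest, raised board and the brass loop, measure both, and check them in a crop.

```bash
cat > h.py <<'E'
import numpy as np,cv2
from station import *
def cloud(n,d,s=None):
    i=camera_info(n); v,u=np.mgrid[:480,:640]
    P=np.stack([(u-i['cx'])/i['fx']*d,(v-i['cy'])/i['fy']*d,d],-1)
    E=i['extrinsics']; return P@E[:3,:3].T+E[:3,3]
def proj(n,p):
    i=camera_info(n);E=i['extrinsics'];c=(np.asarray(p)-E[:3,3])@E[:3,:3]
    return np.array([c[...,0]/c[...,2]*i['fx']+i['cx'],c[...,1]/c[...,2]*i['fy']+i['cy']]).T
def ray(n,px,z):
    i=camera_info(n);E=i['extrinsics'];r=E[:3,:3]@[(px[0]-i['cx'])/i['fx'],(px[1]-i['cy'])/i['fy'],1]
    return E[:3,3]+r*(z-E[2,3])/r[2]
E
python3 - <<'E'
from h import *
for n,c in(("top",(460,205)),("side",(390,370))):
    d=np.load(n+"0.npy"); P=cloud(n,d); ok=d>0
    b=cv2.imread(f"pics/{n}0.png")
    near=ok&(abs(P[...,0]-ray('top',(460,205),.16)[0])<.08)&(abs(P[...,1]-ray('top',(460,205),.16)[1])<.08)
    Z=P[...,2]
    for lo,hi in((.13,.143),(.143,.15),(.15,.2)):
        m=near&(Z>lo)&(Z<hi); Q=P[m]
        if len(Q)<5: print(n,lo,len(Q)); continue
        w,V=np.linalg.eigh(np.cov(Q[:,:2].T)); print(n,lo,len(Q),Q.mean(0).round(4),Q.min(0).round(4),Q.max(0).round(4),'axis',np.degrees(np.arctan2(V[1,1],V[0,1])).round(1),np.sqrt(w).round(4))
    s=ray('top',(274,205),.137)
    m=ok&(abs(P[...,0]-s[0])<.13)&(abs(P[...,1]-s[1])<.13)&(Z>.12)&(Z<.15)
    Q=P[m]; r=cv2.minAreaRect((Q[:,:2]*1000).astype(np.float32)); print(n,'board',len(Q),Q.mean(0).round(4),np.percentile(Q[:,2],[5,50,95]).round(4),r)
a=cv2.imread("pics/top0.png"); s=cv2.imread("pics/side0.png")
R=lambda im,x,y,w,h:cv2.resize(im[y:y+h,x:x+w],(400,300),interpolation=cv2.INTER_CUBIC)
cv2.imwrite("pics/crop1.png",np.vstack([np.hstack([R(a,430,180,64,48),R(a,234,165,80,60)] ) ,np.hstack([R(s,340,350,96,72),R(s,290,175,96,72)])]))
E
```

```text
top 0.13 284 [ 0.4645 -0.2457  0.138 ] [ 0.4296 -0.2833  0.1301] [ 0.5042 -0.2076  0.143 ] axis 100.1 [0.0229 0.0254]
top 0.143 89 [ 0.4761 -0.2239  0.1454] [ 0.4309 -0.2758  0.143 ] [ 0.5007 -0.2094  0.1499] axis -153.7 [0.0127 0.0136]
top 0.15 110 [ 0.4796 -0.2267  0.1751] [ 0.4639 -0.2448  0.1505] [ 0.4919 -0.2119  0.188 ] axis 56.7 [0.0034 0.0096]
top board 3759 [0.4935 0.2238 0.1364] [0.1323 0.1365 0.1405] ((494.6984558105469, 223.746337890625), (150.93899536132812, 150.11598205566406), 6.987537384033203)
side 0.13 689 [ 0.4634 -0.2554  0.1377] [ 0.4291 -0.2866  0.13  ] [ 0.5064 -0.2123  0.1429] axis 138.9 [0.0197 0.0259]
side 0.143 292 [ 0.4803 -0.2339  0.1451] [ 0.4362 -0.282   0.143 ] [ 0.5011 -0.2106  0.1494] axis 155.1 [0.0109 0.0113]
side 0.15 169 [ 0.479  -0.2357  0.1792] [ 0.4694 -0.2473  0.1505] [ 0.4937 -0.2153  0.1872] axis 56.3 [0.0034 0.0093]
side board 2804 [0.4933 0.2138 0.1363] [0.1314 0.1367 0.1389] ((495.2034912109375, 221.39068603515625), (151.63247680664062, 155.09066772460938), 6.695074081420898)
```

View pics/crop1.png

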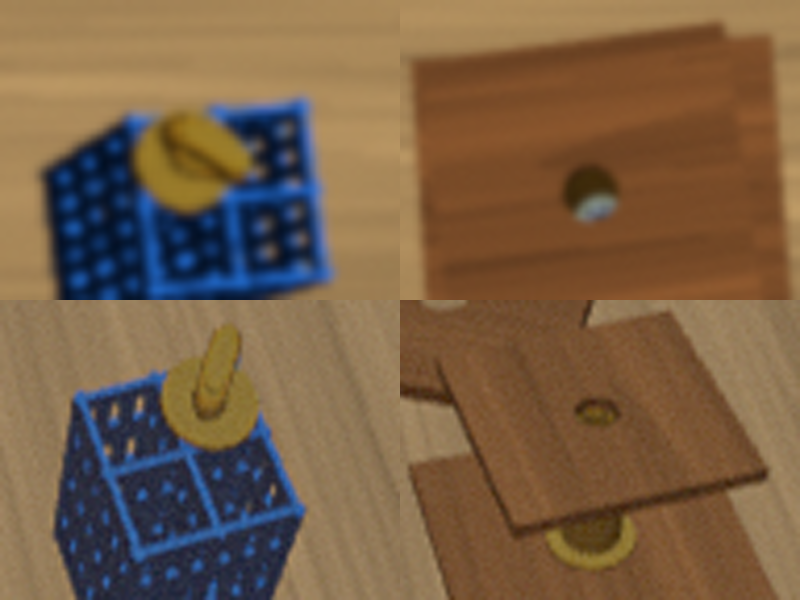

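The crop confirms both. The brass loop and shoulder are on the basket, the loop running along about 56°, and the raised board with its hole is on the brass column. Next I'll refine the positions with a silhouette fit and the hole ellipses.

```bash
cat >> h.py <<'E'
from scipy.optimize import minimize
from scipy.spatial.transform import Rotation as Ro
t=np.linspace(0,2*np.pi,40); C=np.c_[np.cos(t),np.sin(t)]
def sil(n,x,y,yaw,z,S):
    """mask of shoulder+handle, z = shoulder underside"""
    m=np.zeros((480*S,640*S),np.uint8)
    def hull(p): cv2.fillConvexPoly(m,cv2.convexHull(((proj(n,p)+.5)*S*16-8).round().astype(np.int32)),1,cv2.LINE_8,4)
    hull(np.vstack([np.c_[x+.02*C[:,0],y+.02*C[:,1],0*t+z+h] for h in(0,.005)]))
    c,s=np.cos(yaw),np.sin(yaw); k=np.array([(a*.019,b*.006,h) for a in(-1,1) for b in(-1,1) for h in(.018,.038)]+[(a*.010,b*.006,h) for a in(-1,1) for b in(-1,1) for h in(.010,.046)])
    hull(np.c_[x+c*k[:,0]-s*k[:,1],y+s*k[:,0]+c*k[:,1],z+k[:,2]])
    return m
def jaw():
    o=get_obs(); R=Ro.from_euler('xyz',o['eef_rot']).as_matrix(); return o,R
E
python3 - <<'E'
from h import *
S=4
for n,roi in(("top",(435,185,55,50)),("side",(345,345,75,100))):
    b=cv2.imread(f"pics/{n}0.png"); b=cv2.resize(b,None,fx=S,fy=S,interpolation=cv2.INTER_LINEAR)
    hsv=cv2.cvtColor(b,cv2.COLOR_BGR2HSV)
    m=((hsv[...,0]>15)&(hsv[...,0]<35)&(hsv[...,1]>150)).astype(np.uint8)
    x,y,w,h=[S*v for v in roi]; M=np.zeros_like(m); M[y:y+h,x:x+w]=m[y:y+h,x:x+w]
    k,l,st,_=cv2.connectedComponentsWithStats(M); i=1+st[1:,4].argmax(); M=(l==i).astype(np.uint8)
    f=lambda p:-((A:=sil(n,p[0]/1e3,p[1]/1e3,p[2]/20,.140,S))&M).sum()/(A|M).sum()
    r=min((minimize(f,[479+a,-231+c,20],method='Nelder-Mead',options=dict(initial_simplex=np.array([[479+a,-231+c,19.],[484+a,-231+c,20],[479+a,-226+c,21],[476+a,-234+c,23]]))) for a in(-2,3) for c in(-3,2)),key=lambda r:r.fun)
    print(n,'handle',r.x[:2].round(1),np.degrees(r.x[2]/20).round(1),'IoU',-r.fun, st[i])
    hx=(272,203) if n=='top' else (333,200)
    g=hsv[:, :,2]; x,y=[S*v for v in proj(n,[.4948,.2225,.137])]; 
    # hole: edge ellipse around the predicted centre by colour difference from board
    sub=b[int(y)-50:int(y)+50,int(x)-60:int(x)+60].astype(int); med=np.median(sub.reshape(-1,3),0)
    D=(abs(sub-med).sum(2)>45).astype(np.uint8); k,l,st,ce=cv2.connectedComponentsWithStats(D); j=1+st[1:,4].argmax()
    cc=cv2.convexHull(np.argwhere(l==j)[:,::-1].astype(np.int32)); e=cv2.fitEllipse(cc)
    px=(np.array(e[0])+[int(x)-60,int(y)-50]); px=(px+.5)/S-.5
    print(n,'hole px',px.round(1),e[1],st[j],ray(n,px,.137).round(4), 'boardcentre px',proj(n,[.4948,.2225,.137]))
o,R=jaw(); print(R.round(3), 'jaw yaw',np.degrees(np.arctan2(R[1,1],R[0,1])))
E
```

```text
top handle [ 466.  -271.7] 65.9 IoU -0.0 [1806  791   74   64 2999]
top hole px [271.5 203. ] (45.8199462890625, 47.96480941772461) [  36   28   46   48 1681] [0.495  0.2244 0.137 ] boardcentre px [272.33734816 203.09785338]
side handle [ 432.7 -231.7] 92.6 IoU -0.0 [1515 1425   92  118 6516]
side hole px [337.  201.2] (27.45945930480957, 44.910430908203125) [ 41  39  46  27 770] [0.4955 0.2229 0.137 ] boardcentre px [336.7409017  201.38365768]
[[-0.     0.415  0.91 ]
 [-0.001  0.91  -0.415]
 [-1.    -0.001 -0.   ]] jaw yaw 65.48753000585094<stdin>:9: RuntimeWarning: overflow encountered in scalar negative
```

```bash
python3 - <<'E'
from h import *
S=4
for n,roi in(("top",(435,185,55,50)),("side",(345,345,75,100))):
    b=cv2.imread(f"pics/{n}0.png"); b=cv2.resize(b,None,fx=S,fy=S,interpolation=cv2.INTER_LINEAR)
    hsv=cv2.cvtColor(b,cv2.COLOR_BGR2HSV)
    m=((hsv[...,0]>15)&(hsv[...,0]<35)&(hsv[...,1]>150)).astype(np.uint8)
    x,y,w,h=[S*v for v in roi]; M=np.zeros_like(m); M[y:y+h,x:x+w]=m[y:y+h,x:x+w]
    k,l,st,_=cv2.connectedComponentsWithStats(M); i=1+st[1:,4].argmax(); M=(l==i).astype(np.uint8)
    f=lambda p:-float(((A:=sil(n,p[0]/1e3,p[1]/1e3,p[2]/20,.140,S))&M).sum())/(A|M).sum()
    rs=[minimize(f,[479+a,-231+c,20],method='Nelder-Mead',options=dict(initial_simplex=np.array([[479+a,-231+c,19.],[484+a,-231+c,20],[479+a,-226+c,21],[476+a,-234+c,23]]))) for a in(-2,3) for c in(-3,2)]
    for r in rs: print(n,r.x[:2].round(1),np.degrees(r.x[2]/20).round(1),'IoU',-r.fun)
E
```

```text
top [ 481.4 -225.1] 52.8 IoU 0.733790066063127
top [ 482.1 -227. ] 52.1 IoU 0.733790066063127
top [ 480.7 -227.6] 55.7 IoU 0.7339696524718551
top [ 482.  -227.3] 57.5 IoU 0.7325354176844162Traceback (most recent call last):
  File "<stdin>", line 10, in <module>
    res = _minimize_neldermead(fun, x0, args, callback, bounds=bounds,
                               **options)
    fxcc = func(xcc)
    fx = function(np.copy(x), *(wrapper_args + args))
  File "<stdin>", line 9, in <lambda>
  File "h.py", line 20, in sil
    hull(np.vstack([np.c_[x+.02*C[:,0],y+.02*C[:,1],0*t+z+h] for h in(0,.005)]))
    ~~~~^^^^^^^^^^^^^^^^^^^^^^^^^^^^^^^^^^^^^^^^^^^^^^^^^^^^^^^^^^^^^^^^^^^^^^^^
  File "h.py", line 19, in hull
    def hull(p): cv2.fillConvexPoly(m,cv2.convexHull(((proj(n,p)+.5)*S*16-8).round().astype(np.int32)),1,cv2.LINE_8,4)
                                                       ~~~~^^^^^
  File "h.py", line 8, in proj
    i=camera_info(n);E=i['extrinsics'];c=(np.asarray(p)-E[:3,3])@E[:3,:3]
ValueError: time passes only in moves, steps and waits
```

```bash
sed -i 's/^from scipy.optimize/import functools; camera_info=functools.cache(camera_info)\nfrom scipy.optimize/' h.py; python3 - <<'E'
from h import *
S=4;out=[]
for n,roi in(("top",(440,190,45,45)),("side",(350,348,70,70))):
    b=cv2.imread(f"pics/{n}0.png"); b=cv2.resize(b,None,fx=S,fy=S,interpolation=cv2.INTER_LINEAR)
    x,y,w,h=[S*v for v in roi]; 
    hsv=cv2.cvtColor(b,cv2.COLOR_BGR2HSV)
    m=((hsv[...,0]>12)&(hsv[...,0]<38)&(hsv[...,1]>(150 if n=='top' else 140))).astype(np.uint8)
    M=np.zeros_like(m); M[y:y+h,x:x+w]=m[y:y+h,x:x+w]
    M=cv2.morphologyEx(M,cv2.MORPH_CLOSE,np.ones((9,9)));M=cv2.morphologyEx(M,cv2.MORPH_OPEN,np.ones((9,9)))
    k,l,st,_=cv2.connectedComponentsWithStats(M); i=1+st[1:,4].argmax(); M=(l==i).astype(np.uint8)
    f=lambda p:-float(((A:=sil(n,p[0]/1e3,p[1]/1e3,p[2]/20,.140,S))&M).sum())/(A|M).sum()
    rs=[minimize(f,[479+a,-231+c,20],method='Nelder-Mead',options=dict(maxfev=120,initial_simplex=np.array([[479+a,-231+c,19.],[484+a,-231+c,20],[479+a,-226+c,21],[476+a,-234+c,23]]))) for a in(-2,3) for c in(-3,2)]
    r=min(rs,key=lambda r:r.fun)
    print(n,r.x[:2].round(1),np.degrees(r.x[2]/20).round(1),'IoU',-r.fun)
    A=sil(n,r.x[0]/1e3,r.x[1]/1e3,r.x[2]/20,.14,S)
    for mm,c in((M,(0,0,255)),(A,(0,255,0))): cv2.drawContours(b,cv2.findContours(mm,0,1)[0],-1,c,1)
    out.append(cv2.resize(b[y:y+h,x:x+w],(400,400)))
cv2.imwrite("pics/fit.png",np.hstack(out))
E
```

```text
top [ 482. -227.] 52.3 IoU 0.7265605875152998
side [ 482.9 -229.1] 59.7 IoU 0.8306023812330543
```

View pics/fit.png

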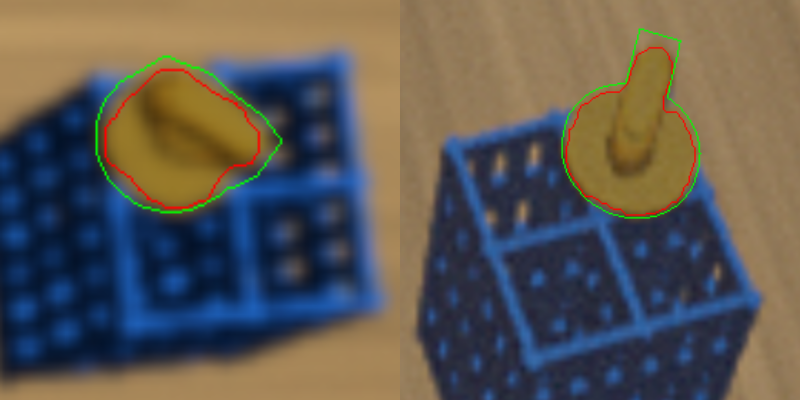

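Fit result: rod at about (0.482, -0.2285), loop at 56.5°, so the jaw yaw should be -33.5°. The stand axis is at about (0.495, 0.2236). Moving above the handle now.

```bash
python3 -m handwheel '[[[-40,-557.6,533.7],1.728,-1],[[-40,-557.6,533.7],1.728,-1],[[-40,-557.6,533.7],1.728,-1],[[-40,-557.6,533.7],1.728,-1],[[-40,-557.6,533.7],1.728,-1]]'
cat > go.py <<'E'
import sys
from h import *
# rows to world target x y z jawyaw(deg)
a=list(map(float,sys.argv[1:])); o,R=jaw(); d=(np.array(a[:3])-o['ee_pos'])*1e3
y=np.degrees(np.arctan2(R[1,1],R[0,1]))
print('t',round(o['time_s'],2),'pos',o['ee_pos'].round(4),'yaw',y.round(2),'q6',o['qpos'][5].round(3),'tilt',R[:,0].round(4),'F',o['force'].round(2),'M',o['moment'].round(3),'w',round(o['grip_width'],4))
print('shift',(R.T@d).round(1),'spin(+cw)',np.radians(y-a[3]).round(3))
E
python3 go.py .482 -.2285 .259 -33.5
```

```text
time_s: 0.6
ee_pos: [0.3104, 0.2628, 0.2323]
eef_rot: [-0.53, 1.57, -1.714]
force: [1.2, 0.1, 0.8]
grip_width: 0.094
t 0.6 pos [0.3104 0.2628 0.2323] yaw 22.19 q6 0.226 tilt [-1.e-04 -6.e-04 -1.e+00] F [1.25 0.08 0.8 ] M [-0.036 -0.012  0.021] w 0.094
shift [-26.4 -26.7 519.7] spin(+cw) 0.972
```

```bash
python3 -m handwheel '[[[-26.4,-26.7,519.7],0.972,-0.5],[[-26.4,-26.7,519.7],0.972,-0.5],[[-26.4,-26.7,519.7],0.972,-0.5],[[-26.4,-26.7,519.7],0.972,-0.5],[[-26.4,-26.7,519.7],0.972,-0.5]]'
python3 go.py .482 -.2285 .259 -33.5
```

```text
time_s: 1.1
ee_pos: [0.3925, 0.0268, 0.2453]
eef_rot: [0.882, 1.57, -1.052]
force: [0.7, 0.7, 0.6]
grip_width: 0.0704
t 1.1 pos [0.3925 0.0268 0.2453] yaw -20.81 q6 0.339 tilt [ 3.e-04 -5.e-04 -1.e+00] F [0.7  0.71 0.59] M [-0.003  0.068 -0.049] w 0.0704
shift [-13.5 174.4 206.9] spin(+cw) 0.222
```

```bash
python3 -m handwheel '[[[-13.5,174.4,206.9],0.222,-0.4],[[-13.5,174.4,206.9],0.222,-0.4],[[-13.5,174.4,206.9],0.222,-0.4],[[-13.5,174.4,206.9],0.222,-0.4],[[-13.5,174.4,206.9],0.222,-0.4]]'
python3 -m handwheel '[[[-5,45,53],0,-0.4],[[-5,45,53],0,-0.4],[[-5,45,53],0,-0.4],[[-5,45,53],0,-0.4],[[-5,45,53],0,-0.4]]'
python3 go.py .482 -.2285 .166 -33.5
```

```text
time_s: 1.6
ee_pos: [0.4746, -0.2091, 0.2577]
eef_rot: [0.87, 1.57, -1.286]
force: [1.1, 1.0, 0.1]
grip_width: 0.0658
time_s: 2.1
ee_pos: [0.4828, -0.2771, 0.2627]
eef_rot: [0.773, 1.571, -1.382]
force: [0.1, 0.1, 0.0]
grip_width: 0.0658
t 2.1 pos [ 0.4828 -0.2771  0.2627] yaw -33.5 q6 -0.002 tilt [ 0.e+00 -1.e-04 -1.e+00] F [0.09 0.07 0.03] M [-0.061  0.11   0.052] w 0.0658
shift [ 96.7 -27.5 -40. ] spin(+cw) 0.0
```

```bash
python3 -m handwheel '[[[0,-27.5,-40],0,-0.4],[[0,-27.5,-40],0,-0.4],[[0,-27.5,-40],0,-0.4],[[0,-27.5,-40],0,-0.4],[[0,-27.5,-40],0,-0.4]]'
python3 go.py .482 -.2285 .166 -33.5
python3 - <<'E'
from h import *
o=[]
for n,c in(("top",(460,205)),("side",(390,370))):
    p,d=camera(n); o.append(cv2.resize(p[c[1]-45:c[1]+45,c[0]-45:c[0]+45],(400,400)))
cv2.imwrite("pics/above.png",np.hstack(o))
E
```

```text
time_s: 2.6
ee_pos: [0.4819, -0.2289, 0.2627]
eef_rot: [0.454, 1.571, -1.702]
force: [-0.3, -0.0, -0.2]
grip_width: 0.0658
t 2.6 pos [ 0.4819 -0.2289  0.2627] yaw -33.52 q6 0.073 tilt [-0.e+00 -2.e-04 -1.e+00] F [-0.3  -0.   -0.15] M [-0.059  0.093 -0.07 ] w 0.0658
shift [96.7 -0.2 -0.4] spin(+cw) -0.0
```

View pics/above.png

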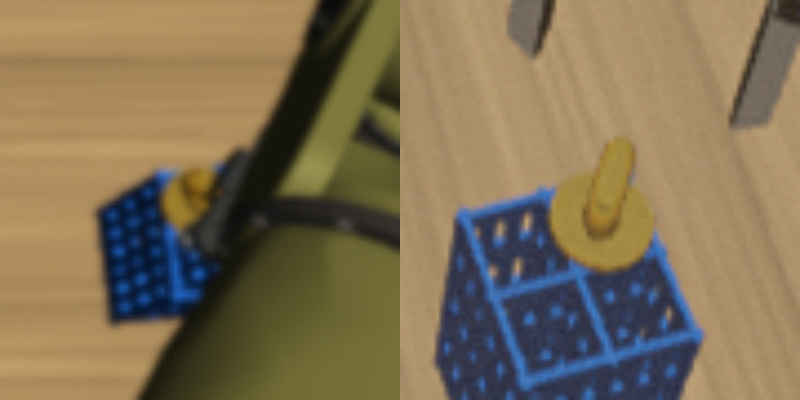

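The open fingers straddle the handle ((620,180) in the right half). Descending.

```bash
python3 -m handwheel '[[[40,0,0],0,-0.4],[[70,0,0],0,-0.4],[[85,0,0],0,-0.4],[[97,0,0],0,-0.4],[[97,0,0],0,-0.4]]' 25
python3 -m handwheel '[[[0,0,0],0,1],[[0,0,0],0,1],[[0,0,0],0,1],[[0,0,0],0,1],[[0,0,0],0,1]]' 25
python3 go.py .482 -.2285 .166 -33.5
```

```text
time_s: 3.2
ee_pos: [0.4814, -0.229, 0.1643]
eef_rot: [-1.422, 1.569, 2.704]
force: [-0.4, -0.1, 0.7]
grip_width: 0.066
time_s: 3.7
ee_pos: [0.4815, -0.229, 0.1646]
eef_rot: [-1.414, 1.569, 2.713]
force: [-0.3, 0.8, -0.3]
grip_width: 0.0293
t 3.7 pos [ 0.4815 -0.229   0.1646] yaw -33.55 q6 0.073 tilt [-1.6e-03  8.0e-04 -1.0e+00] F [-0.3   0.83 -0.33] M [-0.043  0.06   0.053] w 0.0293
shift [-1.4  0.1 -0.7] spin(+cw) -0.001
```

```bash
python3 -m handwheel '[[[0,0,0],0,1],[[0,0,0],0,1],[[0,0,0],0,1],[[0,0,0],0,1],[[0,0,0],0,1]]' 25
python3 go.py .482 -.2285 .166 -33.5
```

```text
time_s: 4.2
ee_pos: [0.4816, -0.2291, 0.1648]
eef_rot: [-1.358, 1.57, 2.769]
force: [1.9, -0.1, 1.1]
grip_width: 0.0122
t 4.2 pos [ 0.4816 -0.2291  0.1648] yaw -33.55 q6 0.073 tilt [-1.2e-03  5.0e-04 -1.0e+00] F [ 1.93 -0.14  1.06] M [-0.214 -0.179  0.041] w 0.0122
shift [-1.2 -0.  -0.7] spin(+cw) -0.001
```

Gripped at 12.2 mm. Lifting straight up.

```bash
python3 -m handwheel '[[[-5,0,0],0,1],[[-15,0,0],0,1],[[-40,0,0],0,1],[[-70,0,0],0,1],[[-100,0,0],0,1]]'
python3 -m handwheel '[[[-30,0,0],0,1],[[-50,0,0],0,1],[[-65,0,0],0,1],[[-65,0,0],0,1],[[-65,0,0],0,1]]'
python3 go.py .495 .2236 .33 162
```

```text
time_s: 4.7
ee_pos: [0.4815, -0.229, 0.2664]
eef_rot: [-1.411, 1.569, 2.715]
force: [-0.7, 0.1, -1.6]
grip_width: 0.0118
time_s: 5.2
ee_pos: [0.4814, -0.2289, 0.3311]
eef_rot: [-1.425, 1.569, 2.702]
force: [0.5, -0.9, -2.4]
grip_width: 0.0116
t 5.2 pos [ 0.4814 -0.2289  0.3311] yaw -33.55 q6 0.073 tilt [-1.9e-03  9.0e-04 -1.0e+00] F [ 0.47 -0.86 -2.39] M [-0.046  0.148  0.014] w 0.0116
shift [   1.5 -238.8 -384.7] spin(+cw) -3.413
```

```bash
python3 -m handwheel '[[[1.5,-30,-48],-0.15,1],[[1.5,-55,-88],-0.30,1],[[1.5,-80,-128],-0.45,1],[[1.5,-105,-168],-0.6,1],[[1.5,-128,-206],-0.75,1]]'
python3 go.py .495 .2236 .33 160
```

```text
time_s: 5.7
ee_pos: [0.4878, 0.0156, 0.3288]
eef_rot: [-2.028, 1.567, 2.855]
force: [0.5, -0.2, -2.6]
grip_width: 0.0116
t 5.7 pos [0.4878 0.0156 0.3288] yaw 9.79 q6 -0.214 tilt [-0.0035  0.001  -1.    ] F [ 0.47 -0.17 -2.61] M [-0.05  -0.012 -0.007] w 0.0116
shift [  -1.    42.4 -203.8] spin(+cw) -2.622
```

```bash
python3 -m handwheel '[[[-1,9,-45],-0.15,1],[[-1,18,-90],-0.30,1],[[-1,27,-130],-0.45,1],[[-1,36,-170],-0.6,1],[[-1,42.4,-203.8],-0.75,1]]'
python3 -m handwheel '[[[0,0,0],-0.15,1],[[0,0,0],-0.30,1],[[0,0,0],-0.45,1],[[0,0,0],-0.6,1],[[0,0,0],-0.75,1]]'
python3 -m handwheel '[[[0,0,0],-0.15,1],[[0,0,0],-0.30,1],[[0,0,0],-0.45,1],[[0,0,0],-0.6,1],[[0,0,0],-0.75,1]]'
python3 go.py .495 .2236 .33 160
```

```text
time_s: 6.2
ee_pos: [0.4944, 0.2257, 0.3288]
eef_rot: [-2.566, 1.565, 3.068]
force: [1.0, -0.8, -2.9]
grip_width: 0.0119
time_s: 6.7
ee_pos: [0.4941, 0.2256, 0.3275]
eef_rot: [3.093, 1.563, -3.09]
force: [-0.1, 0.4, -2.0]
grip_width: 0.0118
time_s: 7.2
ee_pos: [0.4938, 0.2254, 0.3262]
eef_rot: [2.412, 1.561, -3.022]
force: [0.5, 0.6, -1.7]
grip_width: 0.012
t 7.2 pos [0.4938 0.2254 0.3262] yaw 138.68 q6 -2.061 tilt [-0.0094 -0.0011 -1.    ] F [ 0.47  0.58 -1.7 ] M [0.136 0.04  0.031] w 0.012
shift [-3.8 -2.1 -0.6] spin(+cw) -0.372
```

```bash
python3 -m handwheel '[[[5,-1,-0.5],0,1],[[10,-1,-0.5],0,1],[[10,-1,-0.5],0,1],[[10,-1,-0.5],0,1],[[10,-1,-0.5],0,1]]'
python3 go.py .495 .2236 .33 138.7
python3 - <<'E'
from h import *
o,R=jaw(); tip=o['ee_pos']+R[:,0]*.1513; print('tip pred',tip.round(4))
s,_=camera('side');t,_=camera('top');o=[]
cv2.imwrite('pics/s1.png',s);cv2.imwrite('pics/t1.png',t)
for n,p,c in(("side",s,(337,165)),("top",t,(272,200))):
    c=(c[0],c[1]); print(n,proj(n,[tip,[.495,.2236,.137]]).round(1), 'crop origin',c[0]-50,c[1]-50)
    o.append(cv2.resize(p[c[1]-50:c[1]+50,c[0]-50:c[0]+50],(400,400),interpolation=cv2.INTER_CUBIC))
cv2.imwrite("pics/over.png",np.hstack(o))
E
```

```text
time_s: 7.7
ee_pos: [0.4941, 0.2244, 0.3163]
eef_rot: [2.406, 1.562, -3.029]
force: [0.3, 0.3, -3.5]
grip_width: 0.0121
t 7.7 pos [0.4941 0.2244 0.3163] yaw 138.62 q6 -2.062 tilt [-0.0092 -0.001  -1.    ] F [ 0.26  0.27 -3.48] M [ 0.098  0.015 -0.004] w 0.0121
shift [-13.7  -1.1  -0.2] spin(+cw) -0.001
tip pred [0.4927 0.2243 0.165 ]
side [[336.1 192. ]
 [336.7 201.1]] crop origin 287 115
top [[270.8 202. ]
 [271.9 203. ]] crop origin 222 150
```

View pics/over.png

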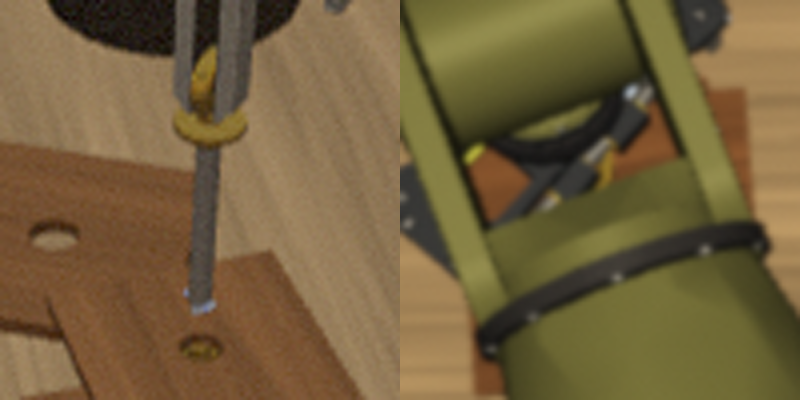

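```bash
python3 - <<'E'
from h import *
s=cv2.imread('pics/s1.png'); hsv=cv2.cvtColor(s,cv2.COLOR_BGR2HSV).astype(int)
# rod: grey (low saturation) rows 150..193
for v in range(149,194,3):
    sat=hsv[v,325:350,1]; w=np.clip(110-sat,0,None).astype(float); print(v,(w*np.arange(325,350)).sum()/w.sum() if w.sum() else None, sat[5:19])
ax=[[.495,.2236,z] for z in(.137,.17,.2,.25,.28)]; print(proj('side',ax).round(2))
print(proj('side',[[.496,.2236,.17],[.495,.2246,.17]]))
E
```

```text
149 334.9125 [102 108 132 180 180 172 177 175 167 162 161 162 160 180]
152 338.913357400722 [103 106 105  93 102 105  71  87  94 116  91  88  92  99]
155 338.1954022988506 [103  99 105 102  95  94  68  66  56  62  59  59 103 105]
158 339.5658536585366 [153 150 145 151 150 121  58  49  52  47  44  70 100 100]
161 339.87667560321717 [136 153 148 143 143 108  57  54  50  60  56  96 109 100]
164 339.3267813267813 [148 158 144 149 146  82  59  47  47  46  71  90 101 105]
167 339.1941489361702 [149 158 145 154 152  75  53  54  54  62  65 102 101 101]
170 338.8137254901961 [151 153 152 147 166  65  44  47  56  45  64 106 101 103]
173 338.7083333333333 [150 158 149 155 129  58  50  41  50  50  70 104 104 102]
176 338.6190476190476 [143 158 152 144 129  54  46  55  47  60  90 103  99 102]
179 336.95379537953795 [143 143 134 185  93  50  63  52  50  67  96 106 119 125]
182 336.968085106383 [138 143 156 156 119  51  61  44  52  60 131 153 151 148]
185 337.0507246376812 [150 149 147 153 106  59  57  58  59  45 131 143 145 145]
188 335.60804020100505 [155 150 115  40  12  80  57  58  53  72 146 152 155 141]
191 337.451197053407 [157 145 143 147 112  11   8  19  49  24   6 129 148 145]
[[336.72 201.08]
 [337.22 190.48]
 [337.7  180.4 ]
 [338.54 162.61]
 [339.07 151.28]]
[[337.63469569 190.42451264]
 [337.12476239 190.20746382]]
```

Side view: the rod is upright over the hole, tip at about (337,191), hole at (337,201), roughly 1 mm to the left. I'll correct that and lower through the board.

```bash
python3 -m handwheel '[[[0,-0.9,0.2],0,1],[[15,-1,0.3],0,1],[[30,-1.1,0.3],0,1],[[40,-1.2,0.4],0,1],[[50,-1.2,0.5],0,1]]'
python3 go.py .4952 .2238 .24 160
```

```text
time_s: 8.3
ee_pos: [0.495, 0.224, 0.266]
eef_rot: [2.402, 1.562, -3.033]
force: [-0.4, 0.3, -2.4]
grip_width: 0.0118
t 8.3 pos [0.495 0.224 0.266] yaw 138.64 q6 -2.064 tilt [-0.0089 -0.001  -1.    ] F [-0.43  0.31 -2.38] M [ 0.028  0.04  -0.029] w 0.0118
shift [26.  -0.4  0.2] spin(+cw) -0.373
```

```bash
python3 -m handwheel '[[[12,-0.2,0],-0.1,1],[[24,-0.3,0.1],-0.2,1],[[36,-0.5,0.2],-0.3,1],[[48,-0.6,0.2],-0.36,1],[[55,-0.7,0.3],-0.36,1]]'
python3 go.py .4952 .2238 .185 160
```

```text
time_s: 8.8
ee_pos: [0.4951, 0.2236, 0.2101]
eef_rot: [2.056, 1.561, -3.017]
force: [-0.1, -0.2, -2.1]
grip_width: 0.012
t 8.8 pos [0.4951 0.2236 0.2101] yaw 159.31 q6 -2.425 tilt [-0.0095 -0.0012 -1.    ] F [-0.12 -0.22 -2.07] M [ 0.094  0.106 -0.013] w 0.012
shift [25.1 -0.2  0.3] spin(+cw) -0.012
```

```bash
python3 -m handwheel '[[[8,-0.1,0],0,1],[[16,-0.2,0.1],0,1],[[24,-0.2,0.1],0,1],[[30,-0.3,0.2],0,1],[[33,-0.3,0.2],0,1]]'
python3 go.py .4952 .2238 .170 160
```

```text
time_s: 9.3
ee_pos: [0.4951, 0.2236, 0.1764]
eef_rot: [2.072, 1.561, -3.002]
force: [1.1, 0.1, -2.3]
grip_width: 0.0119
t 9.3 pos [0.4951 0.2236 0.1764] yaw 159.29 q6 -2.425 tilt [-0.0101 -0.0014 -0.9999] F [ 1.11  0.1  -2.28] M [ 0.093  0.077 -0.   ] w 0.0119
shift [ 6.4 -0.1  0.3] spin(+cw) -0.012
```

```bash
python3 -m handwheel '[[[1,0,0],0,1],[[2,0,0],0,1],[[3,0,0],0,1],[[4,0,0],0,1],[[4,0,0],0,1]]'
python3 go.py .4952 .2238 .170 160
```

```text
time_s: 9.8
ee_pos: [0.4951, 0.2234, 0.1725]
eef_rot: [2.118, 1.561, -2.956]
force: [0.5, -2.2, -1.6]
grip_width: 0.0119
t 9.8 pos [0.4951 0.2234 0.1725] yaw 159.29 q6 -2.425 tilt [-0.0097 -0.0018 -1.    ] F [ 0.51 -2.21 -1.56] M [-0.651 -0.19  -0.016] w 0.0119
shift [2.5 0.1 0.4] spin(+cw) -0.012
```

```bash
python3 -m handwheel '[[[0,-0.3,-0.8],0,1],[[0,-0.3,-0.8],0,1],[[1,-0.3,-0.8],0,1],[[2,-0.3,-0.8],0,1],[[2,-0.3,-0.8],0,1]]'
python3 go.py .4952 .2228 .170 160
```

```text
time_s: 10.3
ee_pos: [0.4953, 0.2226, 0.1708]
eef_rot: [2.104, 1.562, -2.97]
force: [-0.2, -0.7, 1.4]
grip_width: 0.0115
t 10.3 pos [0.4953 0.2226 0.1708] yaw 159.29 q6 -2.427 tilt [-0.0091 -0.0016 -1.    ] F [-0.19 -0.71  1.36] M [-0.145  0.001  0.028] w 0.0115
shift [0.8 0.1 0.1] spin(+cw) -0.012
```

Thread contact at TCP z 0.1708 (shoulder about 9 mm above the board). Turning clockwise with a light push.

```bash
python3 -m handwheel '[[[0.1,0,0],0.12,1],[[0.2,0,0],0.24,1],[[0.3,0,0],0.36,1],[[0.3,0,0],0.48,1],[[0.3,0,0],0.6,1]]'
python3 go.py .4952 .2228 .170 160
```

```text
time_s: 10.8
ee_pos: [0.4951, 0.2227, 0.1703]
eef_rot: [2.696, 1.561, -2.982]
force: [-0.1, 0.2, -1.3]
grip_width: 0.0119
t 10.8 pos [0.4951 0.2227 0.1703] yaw 124.63 q6 -1.822 tilt [-0.0096 -0.0015 -1.    ] F [-0.1   0.23 -1.25] M [ 0.083 -0.02  -0.059] w 0.0119
shift [0.3 0.  0.1] spin(+cw) -0.617
```

```bash
python3 -m handwheel '[[[0.2,0,0],0.14,1],[[0.4,0,0],0.28,1],[[0.6,0,0],0.42,1],[[0.8,0,0],0.56,1],[[1.0,0,0],0.7,1]]'
python3 go.py .4952 .2228 .170 160
```

```text
time_s: 11.3
ee_pos: [0.495, 0.2228, 0.169]
eef_rot: [-2.897, 1.561, -2.998]
force: [-0.3, -0.1, -3.4]
grip_width: 0.0121
t 11.3 pos [0.495  0.2228 0.169 ] yaw 84.2 q6 -1.116 tilt [-0.0101 -0.0015 -0.9999] F [-0.33 -0.13 -3.36] M [ 0.049  0.017 -0.021] w 0.0121
shift [-1.   0.1  0.2] spin(+cw) -1.323
```

```bash
python3 -m handwheel '[[[0.4,0,0],0.14,1],[[0.8,0,0],0.28,1],[[1.2,0,0],0.42,1],[[1.5,0,0],0.56,1],[[1.8,0,0],0.7,1]]'
python3 go.py .4952 .2228 .170 160
```

```text
time_s: 11.8
ee_pos: [0.4949, 0.2228, 0.1671]
eef_rot: [-2.206, 1.56, -3.013]
force: [-0.7, -0.3, -1.4]
grip_width: 0.0121
t 11.8 pos [0.4949 0.2228 0.1671] yaw 43.76 q6 -0.41 tilt [-0.0104 -0.0013 -0.9999] F [-0.72 -0.34 -1.41] M [-0.024 -0.016 -0.   ] w 0.0121
shift [-2.9  0.2  0.2] spin(+cw) -2.029
```

```bash
python3 -m handwheel '[[[0.3,0,0],0.14,1],[[0.6,0,0],0.28,1],[[0.9,0,0],0.42,1],[[1.1,0,0],0.56,1],[[1.3,0,0],0.7,1]]'
python3 go.py .4952 .2228 .170 160
python3 -m handwheel '[[[0.3,0,0],0.14,1],[[0.6,0,0],0.28,1],[[0.9,0,0],0.42,1],[[1.1,0,0],0.56,1],[[1.3,0,0],0.7,1]]'
python3 go.py .4952 .2228 .170 160
```

```text
time_s: 12.3
ee_pos: [0.4949, 0.2229, 0.1659]
eef_rot: [-1.513, 1.561, -3.026]
force: [0.4, 0.1, -0.1]
grip_width: 0.0118
t 12.3 pos [0.4949 0.2229 0.1659] yaw 3.33 q6 0.296 tilt [-0.01   -0.0012 -0.9999] F [ 0.41  0.08 -0.14] M [-0.12  -0.234 -0.042] w 0.0118
shift [-4.1  0.2  0.1] spin(+cw) -2.734
time_s: 12.8
ee_pos: [0.4951, 0.223, 0.1646]
eef_rot: [-0.817, 1.561, -3.035]
force: [1.1, -1.0, -0.3]
grip_width: 0.0117
t 12.8 pos [0.4951 0.223  0.1646] yaw -37.11 q6 1.001 tilt [-0.0093 -0.001  -1.    ] F [ 1.15 -1.   -0.33] M [-0.16  -0.282 -0.013] w 0.0117
shift [-5.4  0.1  0.1] spin(+cw) -3.44
```

Engaged: it sinks at the lead, about 2.8 mm to go. The wrist range won't cover the rest, so I'll open, turn back half a turn and regrip.

```bash
python3 -m handwheel '[[[0,0,0],0,-0.4],[[0,0,0],0,-0.4],[[0,0,0],0,-0.4],[[0,0,0],0,-0.4],[[0,0,0],0,-0.4]]'
python3 -m handwheel '[[[0,0,0],0,-0.4],[[0,0,0],0,-0.4],[[0,0,0],0,-0.4],[[0,0,0],0,-0.4],[[0,0,0],0,-0.4]]'
python3 go.py .4952 .2228 .1646 142.89
```

```text
time_s: 13.3
ee_pos: [0.4951, 0.223, 0.1646]
eef_rot: [-0.818, 1.561, -3.036]
force: [0.2, 0.1, 0.6]
grip_width: 0.0485
time_s: 13.8
ee_pos: [0.4951, 0.223, 0.1646]
eef_rot: [-0.819, 1.561, -3.036]
force: [0.2, -0.0, -0.1]
grip_width: 0.0661
t 13.8 pos [0.4951 0.223  0.1646] yaw -37.04 q6 1.0 tilt [-0.0094 -0.001  -1.    ] F [ 0.24 -0.   -0.08] M [-0.058  0.156  0.015] w 0.0661
shift [0.  0.2 0.1] spin(+cw) -3.14
```

```bash
for i in 1; do
python3 -m handwheel '[[[0,0,0],-0.15,-0.4],[[0,0,0],-0.30,-0.4],[[0,0,0],-0.45,-0.4],[[0,0,0],-0.6,-0.4],[[0,0,0],-0.75,-0.4]]'
python3 -m handwheel '[[[0,0,0],-0.15,-0.4],[[0,0,0],-0.30,-0.4],[[0,0,0],-0.45,-0.4],[[0,0,0],-0.6,-0.4],[[0,0,0],-0.75,-0.4]]'
python3 -m handwheel '[[[0,0,0],-0.15,-0.4],[[0,0,0],-0.30,-0.4],[[0,0,0],-0.45,-0.4],[[0,0,0],-0.6,-0.4],[[0,0,0],-0.75,-0.4]]'
python3 -m handwheel '[[[0,0,0],-0.15,-0.4],[[0,0,0],-0.30,-0.4],[[0,0,0],-0.45,-0.4],[[0,0,0],-0.6,-0.4],[[0,0,0],-0.75,-0.4]]'
done; python3 go.py .4951 .2229 .1646 142.89
```

```text
time_s: 14.3
ee_pos: [0.4951, 0.223, 0.1646]
eef_rot: [-1.573, 1.561, -3.034]
force: [-0.2, 0.6, -0.7]
grip_width: 0.0655
time_s: 14.8
ee_pos: [0.4951, 0.223, 0.1646]
eef_rot: [-2.324, 1.561, -3.035]
force: [0.1, -0.7, 0.7]
grip_width: 0.0658
time_s: 15.3
ee_pos: [0.4951, 0.223, 0.1646]
eef_rot: [-3.069, 1.561, -3.03]
force: [0.3, -0.1, -0.3]
grip_width: 0.066
time_s: 15.8
ee_pos: [0.4951, 0.223, 0.1646]
eef_rot: [2.456, 1.561, -3.038]
force: [0.1, -0.3, 0.4]
grip_width: 0.0659
t 15.8 pos [0.4951 0.223  0.1646] yaw 135.2 q6 -2.006 tilt [-0.0094 -0.001  -1.    ] F [ 0.14 -0.3   0.36] M [ 0.061  0.02  -0.013] w 0.0659
shift [-0.  -0.1 -0.1] spin(+cw) -0.134
```

```bash
python3 -m handwheel '[[[0,0,0],-0.134,-0.4],[[0,0,0],-0.134,-0.4],[[0,0,0],-0.134,-0.2],[[0,0,0],-0.134,0],[[0,0,0],-0.134,0]]'
python3 - <<'E'
from h import *
s,_=camera('side'); c=(337,190)
cv2.imwrite("pics/regrip.png",cv2.resize(s[150:225,287:387],(800,600),interpolation=cv2.INTER_CUBIC))
E
```

```text
time_s: 16.3
ee_pos: [0.4951, 0.223, 0.1646]
eef_rot: [2.328, 1.561, -3.034]
force: [0.1, -0.2, 0.4]
grip_width: 0.0479
```

View pics/regrip.png

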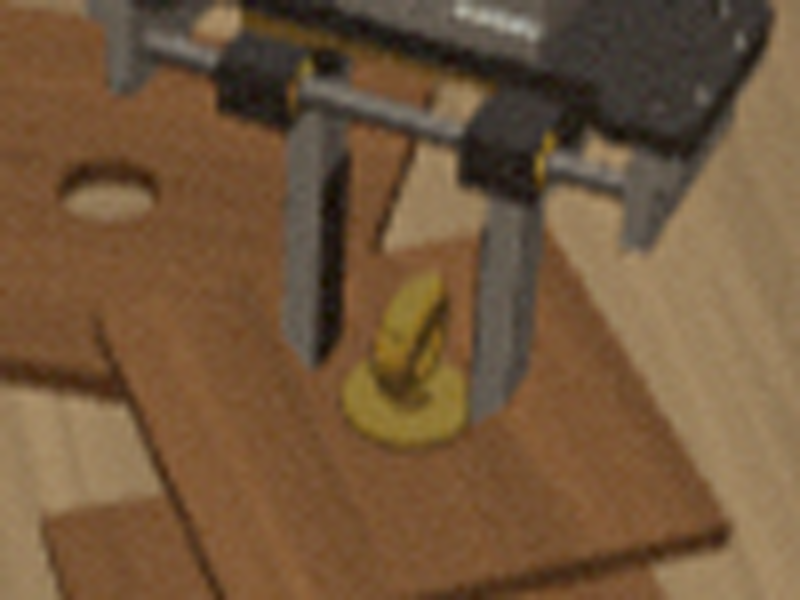

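The rod stands in the well with its shoulder just above the board (405,400), and the handle is between the fingers. Gripping again.

```bash
python3 -m handwheel '[[[0,0,0],0,1],[[0,0,0],0,1],[[0,0,0],0,1],[[0,0,0],0,1],[[0,0,0],0,1]]' 25
python3 -m handwheel '[[[0,0,0],0,1],[[0,0,0],0,1],[[0,0,0],0,1],[[0,0,0],0,1],[[0,0,0],0,1]]' 25
python3 go.py .4952 .2228 .1646 142
```

```text
time_s: 16.85
ee_pos: [0.4952, 0.223, 0.1647]
eef_rot: [2.328, 1.562, -3.034]
force: [-0.6, -0.0, 1.0]
grip_width: 0.0114
time_s: 17.35
ee_pos: [0.4952, 0.223, 0.1648]
eef_rot: [2.317, 1.562, -3.045]
force: [-0.3, 0.2, 0.4]
grip_width: 0.0118
t 17.35 pos [0.4952 0.223  0.1648] yaw 142.78 q6 -2.138 tilt [-9.e-03 -9.e-04 -1.e+00] F [-0.31  0.23  0.37] M [ 0.072 -0.12  -0.031] w 0.0118
shift [ 0.2 -0.1 -0.2] spin(+cw) 0.014
```

```bash
python3 -m handwheel '[[[0.3,0,0],0.14,1],[[0.6,0,0],0.28,1],[[0.9,0,0],0.42,1],[[1.1,0,0],0.56,1],[[1.4,0,0],0.7,1]]'
python3 go.py .4952 .2228 .1646 142
python3 -m handwheel '[[[0.2,0,0],0.1,1],[[0.4,0,0],0.2,1],[[0.6,0,0],0.3,1],[[0.8,0,0],0.4,1],[[0.8,0,0],0.4,1]]'
python3 go.py .4952 .2228 .1646 142
```

```text
time_s: 17.85
ee_pos: [0.4952, 0.223, 0.1634]
eef_rot: [3.032, 1.562, -3.036]
force: [0.7, -0.1, 1.4]
grip_width: 0.0115
t 17.85 pos [0.4952 0.223  0.1634] yaw 102.35 q6 -1.433 tilt [-0.0091 -0.001  -1.    ] F [ 0.73 -0.06  1.36] M [-0.02  -0.033 -0.028] w 0.0115
shift [-1.2 -0.2 -0. ] spin(+cw) -0.692
time_s: 18.35
ee_pos: [0.4952, 0.2229, 0.1626]
eef_rot: [-2.829, 1.562, -3.015]
force: [0.8, -0.5, 1.0]
grip_width: 0.0122
t 18.35 pos [0.4952 0.2229 0.1626] yaw 79.34 q6 -1.031 tilt [-0.0089 -0.0011 -1.    ] F [ 0.82 -0.46  1.05] M [-0.13  -0.343 -0.008] w 0.0122
shift [-2.  -0.1 -0. ] spin(+cw) -1.094
```

```bash
cat > feel.py <<'E'
from h import *
f=[];m=[]
for i in range(8):
    camera('side'); o=get_obs(); f.append(o['force']); m.append(o['moment'])
o,R=jaw()
print('t',round(o['time_s'],2),'z',o['ee_pos'].round(4),'yaw',np.degrees(np.arctan2(R[1,1],R[0,1])).round(2),'q6',o['qpos'][5].round(3),'F',np.mean(f,0).round(2),'M',np.mean(m,0).round(3),'sdMz',np.std(m,0)[2].round(3),'w',round(o['grip_width'],4))
E
python3 feel.py
python3 -m handwheel '[[[0.1,0,0],0.05,1],[[0.2,0,0],0.1,1],[[0.3,0,0],0.15,1],[[0.4,0,0],0.2,1],[[0.4,0,0],0.2,1]]' >/dev/null
python3 feel.py
```

```text
t 18.75 z [0.4952 0.2229 0.1626] yaw 79.48 q6 -1.033 F [ 1.06 -0.37 -0.17] M [-0.167 -0.4    0.005] sdMz 0.036 w 0.0119
t 19.65 z [0.4952 0.223  0.1622] yaw 68.04 q6 -0.834 F [ 1.46 -0.66  0.62] M [-0.212 -0.424 -0.028] sdMz 0.035 w 0.0123
```

```bash
python3 -m handwheel '[[[0.1,0,0],0.05,1],[[0.2,0,0],0.1,1],[[0.3,0,0],0.15,1],[[0.4,0,0],0.2,1],[[0.4,0,0],0.2,1]]' >/dev/null
python3 feel.py
python3 -m handwheel '[[[0.1,0,0],0.05,1],[[0.2,0,0],0.1,1],[[0.3,0,0],0.15,1],[[0.4,0,0],0.2,1],[[0.4,0,0],0.2,1]]' >/dev/null
python3 feel.py
```

```text
t 20.55 z [0.4952 0.2229 0.1622] yaw 56.62 q6 -0.635 F [-1.44 -2.05  5.37] M [-0.374  0.09   0.029] sdMz 0.017 w 0.0121
t 21.45 z [0.4951 0.2229 0.1622] yaw 45.21 q6 -0.435 F [-2.16 -2.24  5.97] M [-0.447  0.244  0.027] sdMz 0.018 w 0.0117
```

Shoulder has touched (z has stopped at 0.1622, Fz is up). Taking up the play without pushing, in small turns.

```bash
python3 -m handwheel '[[[0,0,0],0.03,1],[[0,0,0],0.06,1],[[0,0,0],0.1,1],[[0,0,0],0.1,1],[[0,0,0],0.1,1]]' >/dev/null
python3 feel.py
python3 -m handwheel '[[[0,0,0],0.03,1],[[0,0,0],0.06,1],[[0,0,0],0.1,1],[[0,0,0],0.1,1],[[0,0,0],0.1,1]]' >/dev/null
python3 feel.py
```

```text
t 22.35 z [0.4951 0.2228 0.1622] yaw 39.48 q6 -0.335 F [-2.   -2.98  4.44] M [-0.714  0.186  0.031] sdMz 0.032 w 0.0117
t 23.25 z [0.4951 0.2228 0.1622] yaw 33.76 q6 -0.236 F [-1.94 -2.86  4.26] M [-0.675  0.181  0.052] sdMz 0.024 w 0.0119
```

```bash
python3 -m handwheel '[[[-0.2,-0.3,0.1],0.02,1],[[-0.2,-0.3,0.1],0.04,1],[[-0.2,-0.3,0.1],0.06,1],[[-0.2,-0.3,0.1],0.06,1],[[-0.2,-0.3,0.1],0.06,1]]' >/dev/null
python3 feel.py
python3 -m handwheel '[[[0,0,0],0.02,1],[[0,0,0],0.04,1],[[0,0,0],0.06,1],[[0,0,0],0.06,1],[[0,0,0],0.06,1]]' >/dev/null
python3 feel.py
```

```text
t 24.15 z [0.4949 0.2226 0.1623] yaw 30.32 q6 -0.176 F [ 0.96  1.04 -3.34] M [ 0.037 -0.556  0.055] sdMz 0.021 w 0.0119
t 25.05 z [0.4948 0.2225 0.1622] yaw 26.88 q6 -0.116 F [-1.6  -1.19 -1.97] M [-0.38  -0.082  0.102] sdMz 0.031 w 0.0117
```

```bash
python3 feel.py; python3 feel.py
```

```text
t 25.45 z [0.4948 0.2225 0.1622] yaw 26.88 q6 -0.116 F [-2.38 -1.93 -1.52] M [-0.539  0.127  0.11 ] sdMz 0.031 w 0.012
t 25.85 z [0.4948 0.2225 0.1622] yaw 26.88 q6 -0.116 F [-3.18 -2.74 -0.99] M [-0.703  0.218  0.115] sdMz 0.036 w 0.0123
```

Snug at about 0.11 N m. Letting go and rising clear.

```bash
python3 -m handwheel '[[[0,0,0],0,-0.4],[[0,0,0],0,-0.4],[[0,0,0],0,-0.4],[[0,0,0],0,-0.4],[[0,0,0],0,-0.4]]'
python3 -m handwheel '[[[0,0,0],0,-0.4],[[0,0,0],0,-0.4],[[0,0,0],0,-0.4],[[-20,0,0],0,-0.4],[[-45,0,0],0,-0.4]]'
python3 -m handwheel '[[[-30,0,0],0,-0.4],[[-60,0,0],0,-0.4],[[-90,0,0],0,-0.4],[[-120,0,0],0,-0.4],[[-120,0,0],0,-0.4]]'
python3 go.py .45 0 .32 26.9
python3 - <<'E'
from h import *
s,d=camera('side'); cv2.imwrite('pics/s2.png',s)
P=cloud('side',d); ok=(d>0)&(abs(P[...,0]-.495)<.03)&(abs(P[...,1]-.2236)<.03)&(P[...,2]>.139)&(P[...,2]<.22)
m=ok&(P[...,2]<.147); print('shoulder z',np.median(P[m],0),m.sum(),'handle top',np.percentile(P[ok][:,2],98))
cv2.imwrite("pics/end.png",cv2.resize(s[120:345,240:540-0],(800,600),interpolation=cv2.INTER_CUBIC))
E
```

```text
time_s: 26.35
ee_pos: [0.4949, 0.2226, 0.1623]
eef_rot: [-1.928, 1.562, -3.03]
force: [0.1, 0.2, 0.9]
grip_width: 0.0485
time_s: 26.85
ee_pos: [0.4949, 0.2225, 0.207]
eef_rot: [-1.879, 1.56, -2.981]
force: [0.1, 0.4, 0.2]
grip_width: 0.066
time_s: 27.35
ee_pos: [0.4969, 0.223, 0.3311]
eef_rot: [-2.138, 1.566, 3.044]
force: [-0.5, 0.4, -0.4]
grip_width: 0.066
t 27.35 pos [0.4969 0.223  0.3311] yaw 26.88 q6 -0.116 tilt [-5.1e-03  5.0e-04 -1.0e+00] F [-0.49  0.38 -0.42] M [-0.036  0.004  0.048] w 0.066
shift [  11.2 -142.6  177.7] spin(+cw) -0.0
shoulder z [0.48954373 0.21678271 0.14200484] 120 handle top 0.18212990969287562
```

View pics/end.png

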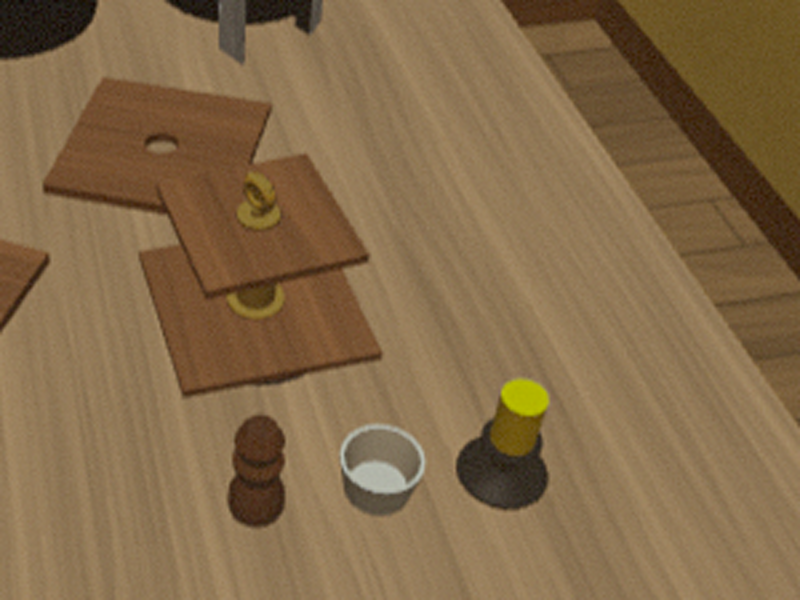

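The shoulder sits flush on the board ((259,212) in the crop), its top at 0.142 m as expected for home. The board is in place, the mill, ramekin and candle stand untouched, and the gripper is clear.

```bash
python3 -c "
from station import *
print(hand_in())"
```

```text
the job is handed in; nothing more can be done
None
```

The tie rod is screwed home and snug in the stand, the board is clamped, and the job was handed in at about 27 s of the 72 s allowed.

- **Threading:** I took the rod from the basket by its handle and lowered it through the upper board and column. The threads met with the shoulder about 9 mm above the board. The rod then sank at roughly the 12 mm lead as I turned it clockwise, about 5 rad in all. I let go and regripped once partway.
- **Tightening:** I stopped at a moment of about 0.10–0.115 N m. This is an average of readings that scatter by about 0.03. The highest averaged push during seating was about 6 N, against the 30 N at which the thread strips.
- **Last checks:** The depth picture puts the top of the shoulder at 142 mm, as expected for home. The last picture shows the board in place, the candle, mill and ramekin standing as before, and the open gripper well clear.
- **What was off:** The tool leaned by up to 0.6° while holding the rod, which gave 2–4 N of side force once the shoulder was down. The depth reading of the handle top was 182 mm against 183 mm expected, within the camera's accuracy. I did not test the clamping by pulling on the board.

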